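# Open the sheet clamp of an ink drawdown coater and hold it open

## Task

Open the sheet clamp of the ink drawdown coater for a fresh test sheet: twist the black winged latch knob clockwise to its stop and let it spring back, which frees the cam lever. Then swing the lever up by its black handle until it stands upright, where the cam lifts the clamp bar highest, and finish there still holding it, for it falls back when let go and the bar sinks again past the top. Leave the ink jar, the paint jar and the beaker beside the clamp end where they stand.

Things in the scene. Friction and masses are not known exactly. Their poses are not given: they have to be found in the camera images.
- cam_axis (a point): point on the cam lever's axis, in the lever's upright plane, 26 mm above the bench. Its axes are the coater's: z up, y along the lever's axis, across the bed and away from the robot, x along the bed from its latch end to its clamp end. The lever is a flat aluminium bar, 6 mm thick in y, 12 mm high, 152 mm long, that lies from this axis towards -x on the bed's far side.
- clamp_lever (a joint): cam lever in rad: 0 latched (bar 6 degrees above level), growing as the handle rises; upright, with the clamp bar highest, at 1.466; stop past the top at 2.0. When the latch lets go a spring lifts it to about 0.35, where the cam meets the clamp bar; above that it is pulled back there when released. Raising it takes 2 to 4 N at the handle.
- clamp_bar (a joint): lift in m of the sheet clamp bar, a steel-topped bar 210 mm long across the bed of the ink drawdown coater (grey base 250 x 160 mm fixed to the bench, aluminium bed 38 mm high with a paper test chart), between two spring posts with black caps 94 mm high: 0 with the bar down on the sheet, about 0.0070 at the top of the cam.
- knob_grip (a point): middle of the latch knob's wing, 72 mm above the bench: a black upright wing 36 mm long, 12 mm thick, 26 mm high (top at 84 mm), on a post in the lever's plane 180 mm from the cam axis towards the coater's -x. Its x axis runs along the wing; at rest the wing is in line with the lever. A steel hook under it (46 to 53 mm high, 40 mm long) lies over the lever's tongue.
- latch_knob (a joint): turn of the latch knob about its upright axis in rad, clockwise seen from above: 0 at rest (hook over the lever), stop at 1.05. A spring turns it back; 0.07 Nm starts it, 0.2 Nm holds it at the stop. The lever jumps free at about 0.4; the hook then returns underneath it.
- ink_bottle: bystander: black ink jar 66 x 67 x 98 mm, loose, near the coater's clamp end; origin at the centre of its underside
- pot: bystander: low round white paint jar 104 mm wide, 57 mm high, loose, to the right of the coater; origin at the centre of its underside
- cup: bystander: clear beaker 65 mm wide, 85 mm high, loose, beyond the coater's clamp end near the carton; origin at the centre of its underside
- lever_grip (a point): centre of the lever's handle, a black revolving grip 22 mm thick and 42 mm long that sticks out of the lever's side along +y: 110 mm along the lever from the cam axis, 27 mm in y from the lever's plane (6 to 48 mm). Height over the bench: 38 mm latched, 74 mm sprung free, 136 mm upright, straight over the axis. Fingers closing along the coater's x pinch it from above; it turns freely in the grip.

How it is judged:
On the way, in this order (a step that is already met when the one before it is completed fails the run):
1. the latch knob is twisted to its stop (value of joint latch_knob above 0.97 rad), for 0.1 s.
2. the knob has been let go and has sprung back, and the lever has jumped free of the hook (value of joint latch_knob below 0.12 rad and value of joint clamp_lever above 0.2 rad and contact force between the fingers and latch_knob below 0.1 N), for 0.2 s.
3. the lever stands upright with the clamp bar at the top of its lift (value of joint clamp_bar above 0.0065 m and value of joint clamp_lever between 1.266 and 1.666 rad), for 0.3 s.
At the end, for the whole second after the job is handed in: The fingers still hold the cam lever (at least 0.5 N of contact), which stands still within 0.2 rad of upright (joint 1.266 to 1.666) with the clamp bar raised more than 6.5 mm of its 7.0 mm, and the latch knob is back at rest (below 0.12 rad) (all of step 3 and velocity of joint clamp_lever between -0.1 and 0.1 rad/s and contact force between the fingers and clamp_lever above 0.5 N and value of joint latch_knob below 0.12 rad); the arm keeps its last pose, push and grip.
It fails at once if the ink jar, the paint jar or the beaker beside the clamp end is pushed more than 25 mm (distance of any of ink_bottle, pot, cup from where it was at the start of the episode above 0.025 m).
It also fails if it takes over 51 s, if anything falls off the work surface, if the arm or the gripper's body presses on something with over 40 N, if the wrist force passes 120 N, or if a joint passes its speed limit or range.

## Robot

A 7-joint arm with a two-finger parallel gripper is mounted at the origin on the work surface; the furniture and walls round the work are solid. World frame = base frame: x ahead of the robot, y to its left, z up, the work surface at z = 0. Lengths are in m, angles in rad, forces in N, time in s.
With the tool pointing down it reaches from about 0.4 to 0.85 m from the base axis. Payload 10.4 kg.
Tool frame: the origin (TCP) lies at the very end of the fingers, on their centre line; the grasp point (between the pads) lies 19 mm behind it; z points along the fingers, y is the line along which they close (so a half turn about z gives the same grasp; the last joint's range is limited). The gripper opens to 87 mm and grips with 3 to 60 N. Pads are 19 mm wide; open, the fingers measure 117 mm over their backs; the gripper's body (75 mm by 190 mm) begins 51 mm behind the grasp point.
Start: joints at [1.198, 0.332, -0.065, 1.46, 0.022, 1.35, -0.088], TCP at [0.214, -0.587, 0.223] pointing down, gripper open.
Joint ranges: [-2.6, 2.6], [-0.5, 2.12], [-1.47, 1.34], [0.16, 2.42], [-1.27, 4.41], [0.06, 2.06], [-2.6, 2.6]. Speed limits (rad/s): [2.22, 2.22, 2.79, 2.79, 3.14, 3.14, 3.14].

## Interface

Orientations are given as a unit quaternion [x, y, z, w].
In Python, from rig import r gives the robot as it stands.
- The arm moves only by the shell command python3 -m pendant 'ROWS'. ROWS is JSON, a list of rows, each an object with "gripper": the opening, from 0 (shut) to 1 (fully open); "offset": the shift along the tool's x, y, z in cm, a list of three; "spin": the turn about the tool's z in rad. In form: [{"gripper": gripper, "offset": [tx, ty, tz], "spin": spin}, ...]. A call has 1 to 12 rows; each row is the pose to reach, as a shift and turn from the pose commanded when the call began, along the tool's axes at that moment; what a row does not reach only later rows make up. A row lasts 1/10 s, in which the tool goes at most 50 mm and 8.59 degrees, less where a joint would pass 70% of its speed; a pose out of reach is approached as far as the arm can. A call with a gripper value outside its range is refused whole. The fingers move at their own pace and stop on an object; the grip force is fixed at half the most. Time passes only in rows, so rows that repeat a pose let the fingers close. It gives the time, the measured TCP pose, the force, the opening and the grip force at its end, in the units of the state.
- r.get_obs(): the state, without advancing time (a new reading comes with each control period).
- r.get_image(name): name is "side" or "top" or "wrist"; returns a dict with "color" (420x560x3 uint8, red, green, blue), "fx", "fy", "cx", "cy" (pixels), "world_from_camera" (4x4, takes a point from camera to world coordinates). Camera axes: x right, y down, z forward; pixel columns grow to the right and rows downward; lengths in m; the calibration is good to about 2 mm. A picture is of the moment at which its call begins. There is no depth.
- r.hand_in(): hands the job in; it is judged then, once.
The state is a dict: "time_s": time; "joint_pos": joint angles; "joint_velocities": joint speeds; "joint_efforts": joint torques, N m; "eef_pos": TCP position; "ee_rot": TCP orientation; "contact_force": force on the tool from outside, world axes, zero at the start; "torque": the same for the moment, N m; "gripper_width": opening from 0.0 (shut) to 1.0 (fully open); "finger_force": force on a finger pad.
Only numpy, scipy, OpenCV 4.12 (cv2) and the standard library are available. Lean on these libraries where they do the work, as an engineer would, in place of code of your own. Each camera call takes 0.05 s, during which the arm holds its last target. There are 200 camera calls.

## Working session

There is one attempt and no reset: what is moved stays moved. The work goes in short steps, Python scripts to look and compute and a shell command to move; the robot and the scene stay as the last step left them, time stands still between calls to the robot, and variables do not carry over. Pictures are saved under pics/ and viewed, at most 10 in all, crops included, and the job is handed in when it is done.

```bash
mkdir -p pics; ls; python3 - <<'E'
from rig import r
import cv2,json
o=r.get_obs();print({k:o[k] for k in('time_s','eef_pos','ee_rot','gripper_width','contact_force')})
for n in('side','top'):
    d=r.get_image(n);cv2.imwrite(f'pics/{n}0.png',d['color'][:,:,::-1]);print(n,d['fx'],d['fy'],d['cx'],d['cy'],d['world_from_camera'])
E
```

```text
pics
{'time_s': 0.0, 'eef_pos': array([ 0.21408759, -0.58676497,  0.221739  ]), 'ee_rot': array([ 9.84736351e-01,  1.74051139e-01, -1.45697498e-04, -7.05880392e-04]), 'gripper_width': 0.9966492013800005, 'contact_force': array([0.46315898, 1.00754367, 0.28020416])}
side 482.03709047034766 482.03709047034766 281.5720151046298 203.91980020739635 [[-0.89121883 -0.2700419   0.36442608  0.01692219]
 [-0.45347764  0.5139636  -0.72814796  0.86656639]
 [ 0.00932872 -0.81419825 -0.580512    0.72073491]
 [ 0.          0.          0.          1.        ]]
top 406.5793823523739 406.5793823523739 277.93338290312886 206.36672096303786 [[-0.01781664 -0.99784082  0.06321605  0.38955066]
 [-0.99981836  0.01735252 -0.00788328  0.05305998]
 [ 0.0067693  -0.06334502 -0.99796873  1.04541339]
 [ 0.          0.          0.          1.        ]]
```

View pics/side0.png

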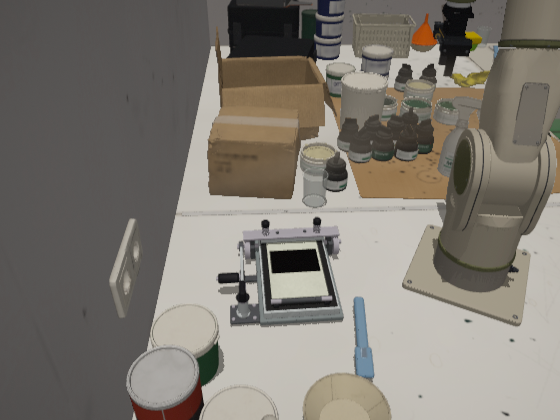

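View pics/top0.png

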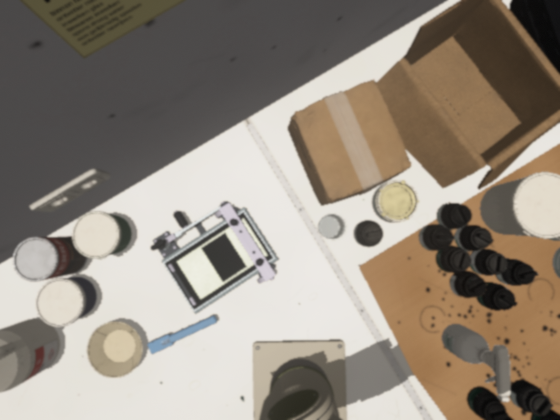

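```bash
python3 - <<'E'
import cv2,numpy as np
a=cv2.imread('pics/side0.png')[205:335,205:355];b=cv2.imread('pics/top0.png')[185:325,140:290]
a=cv2.resize(a,None,fx=5,fy=4.6,interpolation=cv2.INTER_CUBIC) if 0 else cv2.resize(a,None,fx=4.5,fy=4.5,interpolation=2)
b=cv2.resize(b,None,fx=4.2,fy=4.2,interpolation=2)
cv2.imwrite('pics/sc.png',a);cv2.imwrite('pics/tc.png',b)
E
```

```text
(no output)
```

View pics/sc.png

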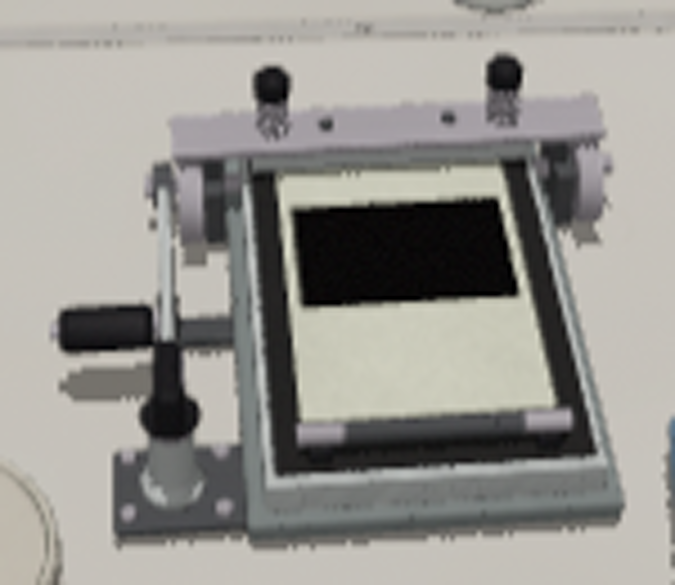

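View pics/tc.png

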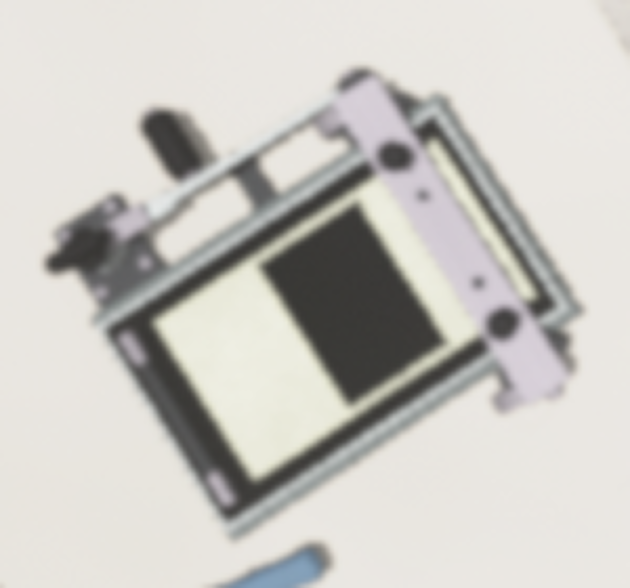

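```bash
cat > h.py <<'E'
import numpy as np
from scipy.optimize import least_squares
S=(482.037,482.037,281.572,203.920,np.array([[-0.89121883,-0.2700419,0.36442608,0.01692219],[-0.45347764,0.5139636,-0.72814796,0.86656639],[0.00932872,-0.81419825,-0.580512,0.72073491],[0,0,0,1]]))
T=(406.579,406.579,277.933,206.367,np.array([[-0.01781664,-0.99784082,0.06321605,0.38955066],[-0.99981836,0.01735252,-0.00788328,0.05305998],[0.0067693,-0.06334502,-0.99796873,1.04541339],[0,0,0,1]]))
def proj(c,p):
    q=np.linalg.inv(c[4])@np.r_[p,1]; return np.array([c[0]*q[0]/q[2]+c[2],c[1]*q[1]/q[2]+c[3]])
def W(P,p):
    x,y,t=P[:3];c,s=np.cos(t),np.sin(t);return np.array([x+c*p[0]-s*p[1],y+s*p[0]+c*p[1],p[2]])
E
python3 - <<'E'
from h import *
s=lambda u,v:(205+u/4.5,205+v/4.5)
t=lambda u,v:(140+u/4.2,185+v/4.2)
ob=[(S,(-.1094,.027,.0375),s(106,329)),(T,(-.1094,.027,.04),t(178,146)),(S,(-.162,0,.084),s(168,343)),
(T,(-.18,0,.084),t(75,248)),(S,(-.18,0,.006),s(173,487))]
def f(P):
    e=[proj(c,W(P,p))-q for c,p,q in ob]
    for k,(a,b) in enumerate([((272,85),(395,156)),((504,75),(502,323))]):
        p=W(P,(P[3],P[4+k],.086));e+=[proj(S,p)-s(*a),proj(T,p)-t(*b)]
    return np.concatenate(e)
R=least_squares(f,[.5,.2,-1.1,0.02,-.05,-.15]);print(R.x,np.degrees(R.x[2]));print(f(R.x).reshape(-1,2).round(1))
P=R.x
for n,p in dict(knob=(-.18,0,.072),free=(-.1*1.1*np.cos(.455),.027,.074),axis=(0,.027,.026),).items():print(n,W(P,p))
np.save('P.npy',P)
E
```

```text
[ 4.58168319e-01  1.77598114e-01 -1.02227634e+00  6.48639681e-04
 -5.19372083e-02 -1.63228841e-01] -58.57211962270959
[[ 0.5 -0.8]
 [-1.4  0. ]
 [-0.5 -2.9]
 [-0.8  1. ]
 [ 0.1  0.9]
 [-0.2 -0.8]
 [-0.2  0.3]
 [-0.3 -0.6]
 [-0.4  0.6]]
knob [0.36431184 0.3311916  0.072     ]
free [0.42968602 0.27598978 0.074     ]
axis [0.48120734 0.19167659 0.026     ]
```

```bash
cat >> h.py <<'E'
from scipy.spatial.transform import Rotation as Ro
def off(o,pts,yaws):
    "offset (cm) and spin in current tool axes for world points and desired tool-y yaw (deg)"
    R=Ro.from_quat(o['ee_rot']).as_matrix();y0=np.degrees(np.arctan2(R[1,1],R[0,1]))
    for p,w in zip(pts,yaws):
        print(p,(R.T@(np.array(p)-o['eef_pos'])*100).round(2), 'spin',np.radians(y0-w).round(3))
def tri(u,v):
    A=[];b=[]
    for c,q in((S,u),(T,v)):
        d=c[4][:3,:3]@[(q[0]-c[2])/c[0],(q[1]-c[3])/c[1],1];d/=np.linalg.norm(d);M=np.eye(3)-np.outer(d,d);A.append(M);b.append(M@c[4][:3,3])
    return np.linalg.lstsq(np.vstack(A),np.concatenate(b),rcond=None)[0]
E
python3 - <<'E'
from h import *
from rig import r
print('can',tri((185,330),(98,234)),'carton',tri((255,125),(340,115)),'white',tri((362,85),(540,205)))
o=r.get_obs();off(o,[(.45,-.3,.42),(.5,0,.4),(.42,.2,.3),(.364,.331,.16)],[-40,0,20,31.4])
E
```

```text
can [0.39236066 0.46737214 0.08916701] carton [ 0.61581581 -0.10528197  0.16674772] white [ 0.4401806  -0.53266263  0.15265078]
(0.45, -0.3, 0.42) [ 31.99 -18.88 -19.8 ] spin -0.523
(0.5, 0, 0.4) [ 46.97 -45.35 -17.76] spin -1.221
(0.42, 0.2, 0.3) [ 46.31 -66.87  -7.73] spin -1.57
(0.364, 0.331, 0.16) [ 45.54 -81.08   6.28] spin -1.769
```

```bash
python3 -m pendant '[{"gripper":0.6,"offset":[0,0,-12],"spin":0},{"gripper":0.6,"offset":[5,-2,-17],"spin":0},{"gripper":0.6,"offset":[9,-5,-19],"spin":-0.15},{"gripper":0.6,"offset":[13,-8,-20],"spin":-0.3},{"gripper":0.6,"offset":[17,-10,-20],"spin":-0.4},{"gripper":0.6,"offset":[21,-13,-20],"spin":-0.5},{"gripper":0.6,"offset":[25,-16,-20],"spin":-0.5},{"gripper":0.6,"offset":[29,-19,-20],"spin":-0.52},{"gripper":0.6,"offset":[32,-22,-20],"spin":-0.6},{"gripper":0.6,"offset":[35,-26,-20],"spin":-0.7},{"gripper":0.6,"offset":[38,-30,-20],"spin":-0.85},{"gripper":0.6,"offset":[41,-34,-20],"spin":-1.0}]'
python3 - <<'E'
from h import *
from rig import r
o=r.get_obs();print(o['joint_pos'].round(2))
off(o,[(.5,0,.4),(.42,.2,.3),(.364,.331,.16)],[0,20,31.4])
E
```

```text
time_s: 1.3
eef_pos: [0.4679, -0.171, 0.4221]
ee_rot: [0.779, 0.627, -0.0, -0.0]
contact_force: [0.2, -0.9, 0.8]
gripper_width: 0.598
finger_force: 0.0
[ 0.73  0.05 -0.49  1.39  0.02  1.71  0.03]
(0.5, 0, 0.4) [17.39 -0.51  2.21] spin -0.215
(0.42, 0.2, 0.3) [ 35.22 -12.59  12.21] spin -0.564
(0.364, 0.331, 0.16) [ 46.83 -20.85  26.21] spin -0.763
```

```bash
python3 -m pendant '[{"gripper":0.6,"offset":[5,0,1],"spin":-0.05},{"gripper":0.6,"offset":[10,0,1],"spin":-0.1},{"gripper":0.6,"offset":[15,-0.5,2],"spin":-0.2},{"gripper":0.6,"offset":[19,-2,2],"spin":-0.3},{"gripper":0.6,"offset":[23,-5,3],"spin":-0.35},{"gripper":0.6,"offset":[27,-7,6],"spin":-0.45},{"gripper":0.6,"offset":[31,-10,9],"spin":-0.5},{"gripper":0.6,"offset":[35,-12.5,12],"spin":-0.56},{"gripper":0.6,"offset":[39,-15,15],"spin":-0.6},{"gripper":0.6,"offset":[43,-18,18],"spin":-0.7},{"gripper":0.6,"offset":[46,-20.5,21],"spin":-0.76},{"gripper":0.6,"offset":[46.8,-20.8,25],"spin":-0.76}]'
python3 - <<'E'
from h import *
from rig import r
import cv2
o=r.get_obs();print(o['joint_pos'].round(2))
off(o,[(.364,.331,.16)],[31.4])
d=r.get_image('wrist');cv2.imwrite('pics/w1.png',d['color'][:,:,::-1]);print({k:np.round(v,4).tolist() for k,v in d.items() if k!='color'})
E
```

```text
time_s: 2.5
eef_pos: [0.3693, 0.3239, 0.1882]
ee_rot: [0.491, 0.871, 0.002, 0.001]
contact_force: [3.0, -0.5, -0.1]
gripper_width: 0.602
finger_force: 0.0
[ 0.14  0.17 -1.02  1.81  0.15  1.24 -0.38]
(0.364, 0.331, 0.16) [ 0.88 -0.09  2.82] spin -0.004
{'fx': 359.1228, 'fy': 359.1228, 'cx': 280.8542, 'cy': 213.2183, 'world_from_camera': [[0.8556, 0.4969, 0.1454, 0.3294], [0.5177, -0.8231, -0.2334, 0.3881], [0.0037, 0.2749, -0.9615, 0.3507], [0.0, 0.0, 0.0, 1.0]]}
```

View pics/w1.png

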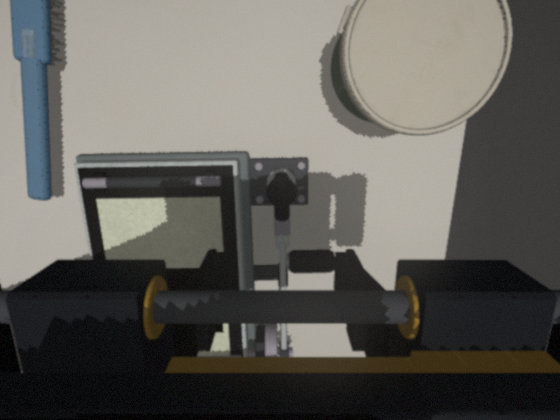

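```bash
python3 - <<'E'
from h import *
from rig import r
d=r.get_image('wrist');c=(d['fx'],d['fy'],d['cx'],d['cy'],d['world_from_camera'])
P=np.load('P.npy')
for p in [(-.18,0,.084),(-.162,0,.084),(-.198,0,.084),(-.18,0,.006),(-.1094,.027,.0375)]:print(p,proj(c,W(P,p)).round(1))
E
```

```text
(-0.18, 0, 0.084) [286.1 206.7]
(-0.162, 0, 0.084) [286.1 229.6]
(-0.198, 0, 0.084) [286.1 183. ]
(-0.18, 0, 0.006) [285.4 185.8]
(-0.1094, 0.027, 0.0375) [314.8 267.6]
```

```bash
python3 -m pendant '[{"gripper":0.5,"offset":[0,0,0],"spin":0},{"gripper":0.5,"offset":[0,0,0],"spin":0}]'; python3 - <<'E'
from h import *
from rig import r
import cv2
o=r.get_obs()
d=r.get_image('wrist');c=(d['fx'],d['fy'],d['cx'],d['cy'],d['world_from_camera'])
P=np.load('P.npy')
for p in [(-.18,0,.084),(-.18,0,.006),(-.1094,.027,.0375)]:print(p,proj(c,W(P,p)).round(1))
off(o,[(.3643,.3312,.16)],[31.4])
im=d['color'][:,:,::-1];cv2.imwrite('pics/w2.png',cv2.resize(im[130:290,220:380],None,fx=3.7,fy=3.7,interpolation=2))
E
```

```text
time_s: 2.8
eef_pos: [0.3717, 0.3202, 0.1888]
ee_rot: [0.494, 0.869, 0.0, 0.001]
contact_force: [-0.0, -0.2, -0.7]
gripper_width: 0.528
finger_force: 0.0
(-0.18, 0, 0.084) [280.2 195.3]
(-0.18, 0, 0.006) [280.2 177. ]
(-0.1094, 0.027, 0.0375) [309.7 256.8]
(0.3643, 0.3312, 0.16) [ 1.33 -0.07  2.88] spin -0.011
```

View pics/w2.png

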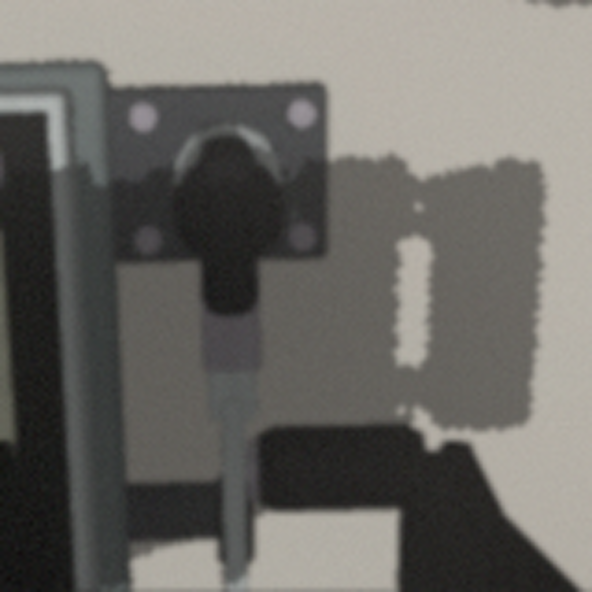

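```bash
python3 -m pendant '[{"gripper":0.5,"offset":[1.3,-0.1,3],"spin":-0.01},{"gripper":0.5,"offset":[1.3,-0.1,6],"spin":-0.01},{"gripper":0.5,"offset":[1.3,-0.1,8],"spin":-0.01},{"gripper":0.5,"offset":[1.3,-0.1,8],"spin":-0.01},{"gripper":0.5,"offset":[1.3,-0.1,8],"spin":-0.01}]'
python3 - <<'E'
from h import *
from rig import r
o=r.get_obs();print(o['joint_pos'].round(2))
off(o,[(.3643,.3312,.058)],[31.4])
E
```

```text
time_s: 3.35
eef_pos: [0.364, 0.3312, 0.1091]
ee_rot: [0.49, 0.872, 0.001, 0.0]
contact_force: [0.4, -0.4, 0.1]
gripper_width: 0.498
finger_force: 0.0
[ 0.07  0.28 -1.    1.9   0.26  1.1  -0.49]
(0.3643, 0.3312, 0.058) [-0.02  0.02  5.11] spin -0.0
```

Aligned; descend, grip.

```bash
python3 -m pendant '[{"gripper":0.5,"offset":[0,0,2],"spin":0},{"gripper":0.5,"offset":[0,0,4],"spin":0},{"gripper":0.5,"offset":[0,0,5],"spin":0},{"gripper":0.5,"offset":[0,0,5],"spin":0},{"gripper":0,"offset":[0,0,5],"spin":0},{"gripper":0,"offset":[0,0,5],"spin":0},{"gripper":0,"offset":[0,0,5],"spin":0},{"gripper":0,"offset":[0,0,5],"spin":0},{"gripper":0,"offset":[0,0,5],"spin":0},{"gripper":0,"offset":[0,0,5],"spin":0}]'
python3 - <<'E'
from rig import r
o=r.get_obs();print(o['joint_pos'].round(2),o['torque'].round(3),o['contact_force'].round(2))
E
```

```text
time_s: 4.35
eef_pos: [0.3648, 0.3328, 0.0596]
ee_rot: [0.489, 0.872, 0.002, 0.001]
contact_force: [2.9, 0.2, 11.3]
gripper_width: 0.135
finger_force: 41.2
[ 0.01  0.36 -0.96  1.95  0.35  1.01 -0.55] [ 0.136 -0.623  0.039] [ 2.93  0.2  11.25]
```

```bash
python3 -m pendant '[{"gripper":0,"offset":[0,0,-0.2],"spin":0.14},{"gripper":0,"offset":[0,0,-0.2],"spin":0.28},{"gripper":0,"offset":[0,0,-0.2],"spin":0.42},{"gripper":0,"offset":[0,0,-0.2],"spin":0.56},{"gripper":0,"offset":[0,0,-0.2],"spin":0.7},{"gripper":0,"offset":[0,0,-0.2],"spin":0.84},{"gripper":0,"offset":[0,0,-0.2],"spin":0.95},{"gripper":0,"offset":[0,0,-0.2],"spin":1.05},{"gripper":0,"offset":[0,0,-0.2],"spin":1.1},{"gripper":0,"offset":[0,0,-0.2],"spin":1.1},{"gripper":0,"offset":[0,0,-0.2],"spin":1.1}]'
python3 - <<'E'
from h import *
from rig import r
o=r.get_obs();print(o['joint_pos'].round(2),o['torque'].round(3),o['contact_force'].round(2));off(o,[(.3643,.3312,.06)],[31.4-60.2])
E
```

```text
time_s: 5.45
eef_pos: [0.3647, 0.3324, 0.0601]
ee_rot: [0.873, 0.488, 0.002, -0.0]
contact_force: [9.6, 6.1, -11.0]
gripper_width: 0.14
finger_force: 30.2
[-0.14  0.3  -0.76  1.95  0.25  0.98 -1.57] [ 1.367 -2.118  0.535] [  9.64   6.12 -11.04]
(0.3643, 0.3312, 0.06) [-0.12  0.03  0.01] spin -0.048
```

```bash
python3 -m pendant '[{"gripper":0,"offset":[0.1,0,0.1],"spin":0.07},{"gripper":0,"offset":[0.1,0,0.1],"spin":0.07},{"gripper":0,"offset":[0.1,0,0.1],"spin":0.07}]'
python3 - <<'E'
from h import *
from rig import r
import cv2
o=r.get_obs();print(o['torque'].round(3),o['contact_force'].round(2),o['gripper_width']);off(o,[(.3643,.3312,.06)],[31.4-60.2])
d=r.get_image('side')['color'][:,:,::-1];cv2.imwrite('pics/s2.png',cv2.resize(d[190:340,190:350],None,fx=3.9,fy=3.9,interpolation=2))
E
```

```text
time_s: 5.75
eef_pos: [0.3648, 0.3327, 0.0599]
ee_rot: [0.889, 0.458, 0.001, 0.0]
contact_force: [2.6, -1.4, 6.6]
gripper_width: 0.155
finger_force: 34.9
[-0.321 -0.632  0.747] [ 2.59 -1.44  6.62] 0.15499040004383127
(0.3643, 0.3312, 0.06) [-0.15  0.05 -0.01] spin -0.117
```

View pics/s2.png

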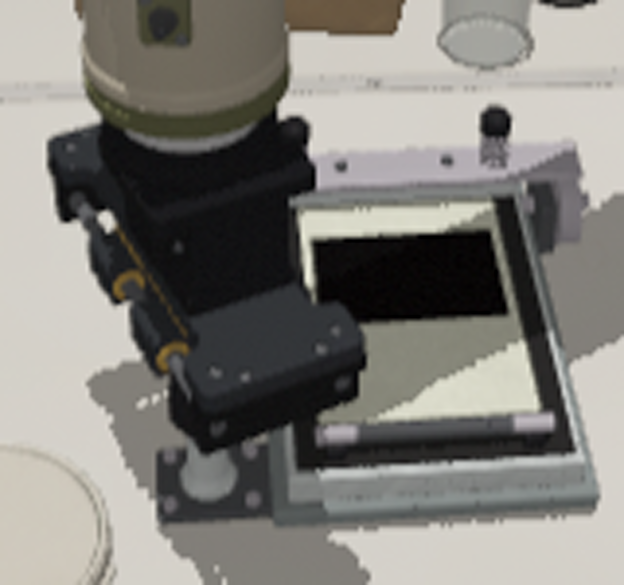

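The gripper sits on the knob post at about (210,470) in the crop and hides the lever. Growing finger opening and 0.75 Nm show the knob is at its stop; turning back now.

```bash
python3 -m pendant '[{"gripper":0,"offset":[0,0,0],"spin":-0.14},{"gripper":0,"offset":[0,0,0],"spin":-0.28},{"gripper":0,"offset":[0,0,0],"spin":-0.42},{"gripper":0,"offset":[0,0,0],"spin":-0.56},{"gripper":0,"offset":[0,0,0],"spin":-0.7},{"gripper":0,"offset":[0,0,0],"spin":-0.84},{"gripper":0,"offset":[0,0,0],"spin":-0.98},{"gripper":0,"offset":[0,0,0],"spin":-1.12},{"gripper":0,"offset":[0,0,0],"spin":-1.17},{"gripper":0,"offset":[0,0,0],"spin":-1.17}]'
python3 -m pendant '[{"gripper":0.3,"offset":[0,0,0],"spin":0},{"gripper":0.3,"offset":[0,0,0],"spin":0},{"gripper":0.3,"offset":[0,0,0],"spin":0},{"gripper":0.3,"offset":[0,0,-3],"spin":0},{"gripper":0.3,"offset":[0,0,-6],"spin":0},{"gripper":0.3,"offset":[0,0,-10],"spin":0},{"gripper":0.4,"offset":[0,0,-13],"spin":0},{"gripper":0.5,"offset":[-3,0,-15],"spin":0},{"gripper":0.5,"offset":[-6,0,-15],"spin":0},{"gripper":0.5,"offset":[-6,0,-15],"spin":0},{"gripper":0.5,"offset":[-6,0,-15],"spin":0}]'
python3 - <<'E'
from h import *
from rig import r
import cv2
o=r.get_obs();print(o['joint_pos'].round(2))
P=np.load('P.npy')
off(o,[(.4297,.276,.055),(.4297,.276,.16)],[-58.57]*2)
for n in('wrist','side'):
  d=r.get_image(n);c=(d['fx'],d['fy'],d['cx'],d['cy'],d['world_from_camera']);print(n)
  for p in [(-.0988,.027,.074),(-.0988,.048,.074),(-.18,0,.084)]:print(p,proj(c,W(P,p)).round(1))
  cv2.imwrite(f'pics/{n}3.png',d['color'][:,:,::-1])
a=cv2.imread('pics/wrist3.png');b=cv2.imread('pics/side3.png')[180:320,180:340];cv2.imwrite('pics/c3.png',np.hstack([cv2.resize(a,(400,300)),cv2.resize(b,(343,300))]))
E
```

```text
time_s: 6.8
eef_pos: [0.3649, 0.3327, 0.0599]
ee_rot: [0.488, 0.873, 0.001, 0.001]
contact_force: [3.0, -0.2, 7.5]
gripper_width: 0.137
finger_force: 32.9
time_s: 7.9
eef_pos: [0.3949, 0.2805, 0.2086]
ee_rot: [0.49, 0.872, -0.0, 0.0]
contact_force: [0.5, 0.7, 0.4]
gripper_width: 0.496
finger_force: 0.0
[ 0.24  0.12 -1.    1.8   0.11  1.28 -0.24]
(0.4297, 0.276, 0.055) [-2.19  2.74 15.36] spin 1.57
(0.4297, 0.276, 0.16) [-2.2   2.73  4.86] spin 1.57
wrist
(-0.0988, 0.027, 0.074) [312.6 227. ]
(-0.0988, 0.048, 0.074) [336.8 227. ]
(-0.18, 0, 0.084) [281.6 132.2]
side
(-0.0988, 0.027, 0.074) [228.1 260.2]
(-0.0988, 0.048, 0.074) [217.4 260.7]
(-0.18, 0, 0.084) [242.  285.2]
```

View pics/c3.png

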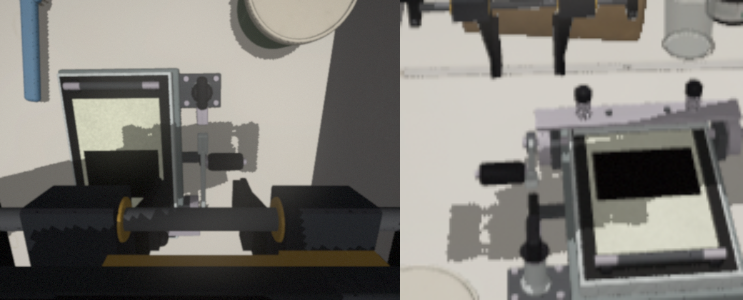

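```bash
python3 -m pendant '[{"gripper":0.6,"offset":[-0.5,0.5,0],"spin":0.14},{"gripper":0.6,"offset":[-1,1,0],"spin":0.28},{"gripper":0.6,"offset":[-1.5,2,0],"spin":0.42},{"gripper":0.6,"offset":[-2.2,2.7,0],"spin":0.57},{"gripper":0.6,"offset":[-2.2,2.7,0],"spin":0.72},{"gripper":0.6,"offset":[-2.2,2.7,0],"spin":0.86},{"gripper":0.6,"offset":[-2.2,2.7,1],"spin":1.0},{"gripper":0.6,"offset":[-2.2,2.7,2],"spin":1.15},{"gripper":0.6,"offset":[-2.2,2.7,3],"spin":1.3},{"gripper":0.6,"offset":[-2.2,2.7,5],"spin":1.45},{"gripper":0.6,"offset":[-2.2,2.7,6],"spin":1.57},{"gripper":0.6,"offset":[-2.2,2.7,6],"spin":1.57}]'
python3 -m pendant '[{"gripper":0.6,"offset":[0,0,0],"spin":0},{"gripper":0.6,"offset":[0,0,0],"spin":0}]'
python3 - <<'E'
from h import *
from rig import r
o=r.get_obs();print(o['joint_pos'].round(2))
off(o,[(.4297,.276,.055)],[-58.57])
E
```

```text
time_s: 9.2
eef_pos: [0.4278, 0.2769, 0.1472]
ee_rot: [0.962, 0.272, -0.002, 0.0]
contact_force: [-0.1, 0.2, 0.8]
gripper_width: 0.603
finger_force: 0.0
time_s: 9.4
eef_pos: [0.4294, 0.277, 0.1494]
ee_rot: [0.962, 0.273, 0.0, -0.0]
contact_force: [-0.8, -1.2, 0.9]
gripper_width: 0.6
finger_force: 0.0
[ 0.06  0.22 -0.8   1.82  0.17  1.17 -1.81]
(0.4297, 0.276, 0.055) [-0.03  0.1   9.44] spin 0.005
```

```bash
python3 -m pendant '[{"gripper":0.6,"offset":[0,0.1,3],"spin":0},{"gripper":0.6,"offset":[0,0.1,5.5],"spin":0},{"gripper":0.6,"offset":[0,0.1,7.5],"spin":0},{"gripper":0.6,"offset":[0,0.1,9.2],"spin":0},{"gripper":0.6,"offset":[0,0.1,9.4],"spin":0},{"gripper":0,"offset":[0,0.1,9.4],"spin":0},{"gripper":0,"offset":[0,0.1,9.4],"spin":0},{"gripper":0,"offset":[0,0.1,9.4],"spin":0},{"gripper":0,"offset":[0,0.1,9.4],"spin":0},{"gripper":0,"offset":[0,0.1,9.4],"spin":0}]'
python3 - <<'E'
from h import *
from rig import r
o=r.get_obs();print(o['joint_pos'].round(2));P=np.load('P.npy')
A=np.linspace(.455,np.pi/2,12);pts=[W(P,(-.11*np.cos(a),.027,.026+.11*np.sin(a)-.019)) for a in A]
off(o,[tuple(p.round(4)) for p in pts],[-58.57]*12)
E
```

```text
time_s: 10.4
eef_pos: [0.43, 0.2761, 0.0553]
ee_rot: [0.962, 0.272, 0.0, -0.0]
contact_force: [-0.4, 0.8, 1.0]
gripper_width: 0.242
finger_force: 30.0
[ 0.01  0.35 -0.76  1.91  0.28  0.99 -1.9 ]
(np.float64(0.4297), np.float64(0.276), np.float64(0.0553)) [-0.03 -0.   -0.  ] spin 0.002
(np.float64(0.4325), np.float64(0.2714), np.float64(0.0651)) [-0.03  0.53 -0.98] spin 0.002
(np.float64(0.4358), np.float64(0.2659), np.float64(0.0743)) [-0.03  1.18 -1.9 ] spin 0.002
(np.float64(0.4396), np.float64(0.2598), np.float64(0.0827)) [-0.03  1.89 -2.74] spin 0.002
(np.float64(0.4438), np.float64(0.2529), np.float64(0.0904)) [-0.03  2.7  -3.51] spin 0.002
(np.float64(0.4484), np.float64(0.2453), np.float64(0.0972)) [-0.03  3.59 -4.19] spin 0.002
(np.float64(0.4533), np.float64(0.2373), np.float64(0.1032)) [-0.03  4.53 -4.79] spin 0.002
(np.float64(0.4586), np.float64(0.2287), np.float64(0.1081)) [-0.03  5.54 -5.28] spin 0.002
(np.float64(0.464), np.float64(0.2198), np.float64(0.1119)) [-0.04  6.58 -5.66] spin 0.002
(np.float64(0.4697), np.float64(0.2106), np.float64(0.1147)) [-0.03  7.66 -5.95] spin 0.002
(np.float64(0.4754), np.float64(0.2012), np.float64(0.1164)) [-0.04  8.76 -6.12] spin 0.002
(np.float64(0.4812), np.float64(0.1917), np.float64(0.117)) [-0.04  9.87 -6.18] spin 0.002
```

```bash
python3 -m pendant '[{"gripper":0,"offset":[0,0.26,-0.5],"spin":0},{"gripper":0,"offset":[0,0.53,-1],"spin":0},{"gripper":0,"offset":[0,0.85,-1.45],"spin":0},{"gripper":0,"offset":[0,1.18,-1.9],"spin":0},{"gripper":0,"offset":[0,1.53,-2.33],"spin":0},{"gripper":0,"offset":[0,1.89,-2.74],"spin":0},{"gripper":0,"offset":[0,2.3,-3.14],"spin":0},{"gripper":0,"offset":[0,2.7,-3.51],"spin":0},{"gripper":0,"offset":[0,3.14,-3.87],"spin":0},{"gripper":0,"offset":[0,3.59,-4.19],"spin":0},{"gripper":0,"offset":[0,4.06,-4.5],"spin":0},{"gripper":0,"offset":[0,4.53,-4.79],"spin":0}]'
python3 - <<'E'
from h import *
from rig import r
o=r.get_obs();print(o['joint_pos'].round(2));P=np.load('P.npy')
A=np.linspace(.455,np.pi/2,12)[6:];pts=[W(P,(-.11*np.cos(a),.027,.026+.11*np.sin(a)-.019)) for a in A]
off(o,[tuple(p.round(4)) for p in pts],[-58.57]*12)
E
```

```text
time_s: 11.6
eef_pos: [0.4545, 0.2358, 0.1026]
ee_rot: [0.963, 0.271, 0.001, 0.0]
contact_force: [9.5, 2.8, -12.8]
gripper_width: 0.24
finger_force: 30.1
[ 0.11  0.28 -0.76  1.87  0.22  1.08 -1.76]
(np.float64(0.4533), np.float64(0.2373), np.float64(0.1032)) [-0.03 -0.19 -0.06] spin 0.0
(np.float64(0.4586), np.float64(0.2287), np.float64(0.1081)) [-0.02  0.82 -0.55] spin 0.0
(np.float64(0.464), np.float64(0.2198), np.float64(0.1119)) [-0.03  1.86 -0.93] spin 0.0
(np.float64(0.4697), np.float64(0.2106), np.float64(0.1147)) [-0.02  2.94 -1.21] spin 0.0
(np.float64(0.4754), np.float64(0.2012), np.float64(0.1164)) [-0.02  4.04 -1.38] spin 0.0
(np.float64(0.4812), np.float64(0.1917), np.float64(0.117)) [-0.03  5.16 -1.44] spin 0.0
```

```bash
python3 -m pendant '[{"gripper":0,"offset":[0,0.5,-0.25],"spin":0},{"gripper":0,"offset":[0,1,-0.49],"spin":0},{"gripper":0,"offset":[0,1.5,-0.69],"spin":0},{"gripper":0,"offset":[0,2.05,-0.87],"spin":0},{"gripper":0,"offset":[0,2.6,-1.03],"spin":0},{"gripper":0,"offset":[0,3.13,-1.16],"spin":0},{"gripper":0,"offset":[0,3.7,-1.26],"spin":0},{"gripper":0,"offset":[0,4.23,-1.33],"spin":0},{"gripper":0,"offset":[0,4.8,-1.38],"spin":0},{"gripper":0,"offset":[0,5.3,-1.39],"spin":0},{"gripper":0,"offset":[0,5.3,-1.39],"spin":0},{"gripper":0,"offset":[0,5.3,-1.39],"spin":0}]'
python3 -m pendant '[{"gripper":0,"offset":[0,0,0],"spin":0},{"gripper":0,"offset":[0,0,0],"spin":0},{"gripper":0,"offset":[0,0,0],"spin":0},{"gripper":0,"offset":[0,0,0],"spin":0}]'
python3 - <<'E'
from h import *
from rig import r
import cv2
o=r.get_obs();P=np.load('P.npy');print(o['joint_velocities'].round(3))
off(o,[tuple(W(P,(0,.027,.117)).round(4))],[-58.57])
a=r.get_image('side')['color'][150:330,170:350,::-1];b=r.get_image('wrist')['color'][:,:,::-1];cv2.imwrite('pics/e.png',np.hstack([cv2.resize(a,(380,380)),cv2.resize(b,(420,380))]))
E
```

```text
time_s: 12.8
eef_pos: [0.4812, 0.1924, 0.115]
ee_rot: [0.962, 0.272, 0.0, -0.001]
contact_force: [12.4, 11.5, -23.9]
gripper_width: 0.24
finger_force: 30.4
time_s: 13.2
eef_pos: [0.4812, 0.1924, 0.115]
ee_rot: [0.962, 0.272, 0.0, -0.001]
contact_force: [12.2, 10.7, -25.9]
gripper_width: 0.241
finger_force: 30.4
[ 0.     0.    -0.    -0.001 -0.     0.001 -0.001]
(np.float64(0.4812), np.float64(0.1917), np.float64(0.117)) [-0.04  0.06 -0.2 ] spin 0.002
```

View pics/e.png

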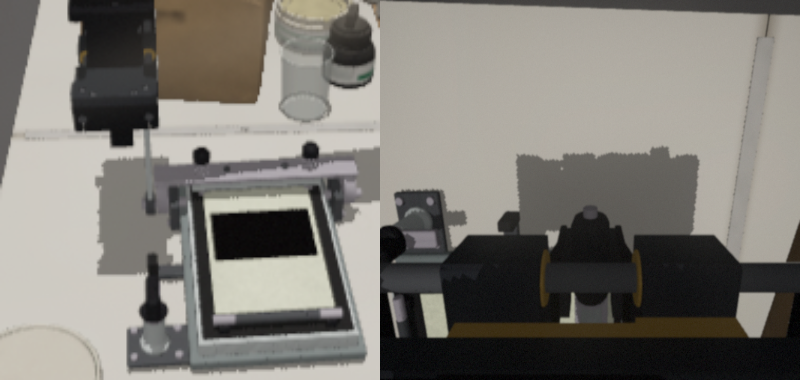

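The lever stands upright at about (150,165) in the side half, held by the gripper. The knob wing at (152,275) is back in line, and the beaker and jars are undisturbed. I'll ease the upward pull slightly and hand in.

```bash
python3 -m pendant '[{"gripper":0,"offset":[0,0,0.1],"spin":0},{"gripper":0,"offset":[0,0,0.1],"spin":0},{"gripper":0,"offset":[0,0,0.1],"spin":0},{"gripper":0,"offset":[0,0,0.1],"spin":0}]' && python3 -c "
from rig import r
print(r.hand_in())"
```

```text
time_s: 13.7
eef_pos: [0.4814, 0.1925, 0.1148]
ee_rot: [0.962, 0.272, 0.0, -0.001]
contact_force: [9.3, 10.4, -16.5]
gripper_width: 0.241
finger_force: 30.2
the job is handed in; nothing more can be done
None
```

I handed the job in at 13.7 s: the knob was twisted to its stop and sprang back, and the gripper still holds the lever upright with the clamp bar up; the last picture showed the ink jar and beaker standing in place, the paint jar was not checked, and no verdict came back.

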